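# Load the last vial into the shaker and snap its clamp bar home

## Task

One pocket of the small vial shaker is still empty: take the loose vial on the bench that is the same size as those already in the rack and stand it in that pocket, right down on the pocket's floor. Then push the free end of the clamp bar round its pivot pin, over the caps, until it snaps past the spring roller of the catch and stays home against the rubber stop when you let go. The stop has been reset by hand and its place is not measured, so feel for it and never push on the bar with more than 20 N; leave the other things on the bench where they are.

Things in the scene. Friction and masses are not known exactly. Their poses are not given: they have to be found in the camera images.
- shaker: Vial shaker, fixed on the bench: grey housing 98 x 176 mm, steel platform (top z = 28), grey rack block 42 x 112 mm (top z = 58) with 3 pockets in a row, pivot post at one end of the row, stop unit at the other. Origin: on the bench under the middle pocket; z up; y along the row to the pivot post; x across the row, to the side where the clamp bar opens. Offsets below are in this frame, mm.
- pocket3 (a point): Centre of the floor of the empty pocket, the one nearest the stop unit: (0, -36, 34) of the shaker. Pocket 31 mm wide, 24 mm deep (mouth z = 58), 36 mm from the next pocket. z axis up.
- pocket1 (a point): Centre of the floor of the pocket nearest the pivot post: (0, 36, 34) of the shaker; seated_vial_1 stands in it.
- pocket2 (a point): Centre of the floor of the middle pocket: (0, 0, 34) of the shaker; seated_vial_2 stands in it.
- pivot (a point): Point on the upright axis of the clamp bar's pivot pin, at mid-height of the bar: (0, 72, 94) of the shaker. The nut on the pin, the shaker's highest part, reaches z = 111.
- clamp_bar (a joint): Angle of the clamp bar about the pin. At 0 it lies over the caps (2 mm clear), pointing from the pin to -y of the shaker; it grows as the free end swings open towards +x, anticlockwise from above. Turns easily (under 1 N at the end), stays where left. Home against the stop is at -0.10 to +0.10, depending on the stop's setting. Starts at 0.65 to 0.95.
- bar_end (a point): Point in the clamp bar (aluminium flat, 16 mm wide, 12 mm high, z = 88 to 100, round end 169 mm from the pin), 155 mm from the pin, at mid-width and mid-height: push here on the side face, 8 mm from this point on the opening side. y axis: along the bar to the pin; x axis: across it to the opening side.
- stop_unit: Stop, 140 mm from the pin: slotted foot, carriage with a rubber-tipped stop screw (z = 94, meets the bar's -x face) and a spring roller (top z = 86) under the bar's path. Crossing the roller takes up to 7 N at the bar's end, from 8 to 2 mm before home; then the bar snaps home. Rubber gives 1 mm per 20 N. The carriage is clamped within 14 mm either way along x: not measured. Origin: (0, 0, 28).
- loose_vial: Glass vial with black screw cap standing on the bench, 27 mm across, 52 mm tall, 20 to 30 g, same size as the seated ones. Origin: centre of its underside; z up. Grip it by its straight side, which ends 5 mm below the top.
- seated_vial_1: Vial of the same size (27 x 52 mm) in pocket1, its top at z = 86 of the shaker. Origin: centre of its underside, z up.
- seated_vial_2: Vial of the same size (27 x 52 mm) in pocket2. Origin: centre of its underside, z up.
- big_vial: Bystander: larger vial of the same kind, 33 mm across, 70 mm tall, on the bench; does not fit the rack. Origin: centre of its underside. It and the loose vial may have changed places.
- rock: Bystander: small brown rock, 39 x 25 x 22 mm, on the bench. Origin: under its middle.
- tape_roll: Bystander: roll of masking tape lying flat, 104 mm across, 25 mm high. Origin: under its middle.
- brass_weight: Bystander: brass weight with a knob, 32 mm across, 34 mm high. Origin: centre of its underside.

How it is judged:
By the outcome, as a careful person would: the job done as asked, in the order asked, and still so for the second after the job is handed in, with the robot touching nothing.
It also fails if it takes over 72 s, if anything falls off the work surface, if the arm or the gripper's body presses on something with over 40 N, if the wrist force passes 120 N, or if a joint passes its speed limit or range.

## Robot

A 6-joint arm with a two-finger parallel gripper is mounted at the origin on a cart in front of the work surface, level with it; the furniture and walls round the work are solid. World frame = base frame: x ahead of the robot, y to its left, z up, the work surface at z = 0. Lengths are in m, angles in rad, forces in N, time in s.
With the tool pointing down it reaches from about 0.375 to 0.975 m from the base axis. Payload 3.8 kg.
Tool frame: the origin (TCP) lies at the very end of the fingers, on their centre line; the grasp point (between the pads) lies 19 mm behind it; z points along the fingers, y is the direction in which the jaws open and shut (so a half turn about z gives the same grasp; the last joint's range is limited). The gripper opens to 85 mm and grips with 20 to 120 N. Pads are 22 mm wide; open, the fingers measure 114 mm over their backs; the gripper's body (76 mm by 85 mm) begins 54 mm behind the grasp point. The pads swing forward as they close: fully open they stand 13 mm farther back than shut.
Start: joints at [1.162, 0.264, 1.604, -0, 1.274, -0.037], TCP at [0.245, 0.629, 0.231] pointing down, gripper open.
Joint ranges: [-2.63, 2.63], [-0.94, 2.18], [0.31, 2.57], [-1.31, 4.45], [0, 2.66], [-2.55, 2.55]. Speed limits (rad/s): [2.57, 2.57, 3.14, 3.14, 3.14, 3.14].

## Interface

Orientations are given as a rotation vector (axis times angle).
In Python, from workcell import status, read_camera, camera_info, order gives the robot as it stands.
- The arm moves only by the tool move_arm, never from a script. Its argument "deltas" is a list of rows, each a list of 3 entries, a list of its own where there are three numbers: the turn, a rotation vector about the world's x, y, z as a fraction of full scale, then the shift along the world's x, y, z as a fraction of full scale, then the closure, from -1 (fully open) to 1 (shut), so that 0 is half open. A call has 1 to 20 rows; each row is the pose to reach, as a shift and turn from the pose commanded when the call began; what a row does not reach only later rows make up. Full scale, the value 1, is 0.1 m for a shift and pi/2 rad for a turn. A row lasts 1/8 s, in which the tool goes at most 62.5 mm and 10.7 degrees, less where a joint would pass 70% of its speed; a pose out of reach is approached as far as the arm can. A call with a number of a shift or a turn outside -1 to 1 is refused whole. A call with a gripper value outside its range is refused whole. The fingers move at their own pace and stop on an object; "grip_force" is the grip in N (left out, the last holds). Time passes only in rows, so rows that repeat a pose let the fingers close. It gives the time, the measured TCP pose, the force and the opening at its end, in the units of the state.
- status.read_state(): the state, without advancing time (a new reading comes with each control period).
- read_camera(name): name is "scene" or "top" or "wrist"; returns (picture, depth): 420x560x3 uint8, red, green, blue; 420x560 float32, m along the optical axis (not along the pixel's ray), 0 where there is no reading.
- camera_info(name): a dict with "K" (3x3 intrinsics, pixels), "R" (3x3) and "t" (3): a world point X has camera coordinates R X + t. Camera axes: x right, y down, z forward; pixel columns grow to the right and rows downward; lengths in m; the calibration is good to about 2 mm. The wrist camera is an equidistant fisheye: a pixel r from the principal point sees the ray r / f radians off the axis. A picture is of the moment at which its call begins: read the wrist's pose just before it. camera_info takes no time and is no camera call; for the wrist camera it gives the pose at the moment of the call.
- order.finish_job(): hands the job in, once; it reports no verdict.
The state is a dict: "time": time; "q": joint angles; "joint_vel": joint speeds; "joint_torque": joint torques, N m; "tool_pos": TCP position; "tcp_rot": TCP orientation; "wrist_force": force on the tool from outside, world axes, zero at the start; "torque": the same for the moment, N m; "width": opening from 0.0 (shut) to 1.0 (fully open).
Only numpy, scipy, OpenCV 4.12 (cv2) and the standard library are available. Lean on these libraries where they do the work, as an engineer would, in place of code of your own. Each camera call takes 0.05 s, during which the arm holds its last target. There are 200 camera calls.

## Working session

There is one attempt and no reset: what is moved stays moved. The work goes in short steps, Python scripts to look and compute and a tool call to move; the robot and the scene stay as the last step left them, time stands still between calls to the robot, and variables do not carry over. Pictures are saved under pics/ and viewed, about 8 in all and at most 12, crops included, and the job is handed in when it is done.

Besides the shell and the picture viewer there is one more tool, called as a command line: name --argument value ..., lists and objects as JSON in quotes. move_arm: Moves the arm, as the interface text tells. Its arguments: {"type":"object","properties":{"deltas":{"type":"array","items":{"type":"array"}},"grip_force":{"type":"number"}},"required":["deltas"]}

```bash
mkdir -p pics; ls
cat > h.py <<'E'
import numpy as np, cv2
from workcell import status, read_camera, camera_info, order
def snap(n,f):
    p,d=read_camera(n); np.savez(f'pics/{f}.npz',p=p,d=d); cv2.imwrite(f'pics/{f}.png',p[:,:,::-1]); return p,d
def cloud(n,d):
    c=camera_info(n);K,R,t=map(np.array,(c['K'],c['R'],c['t']))
    v,u=np.indices(d.shape); X=np.stack([(u-K[0,2])/K[0,0]*d,(v-K[1,2])/K[1,1]*d,d],-1)
    return (X-t)@R
E
python3 - <<'E'
from h import *
for n in('top','scene'):
    p,d=snap(n,n+'0'); W=cloud(n,d); np.save(f'pics/{n}0W.npy',W)
    c=camera_info(n); print(n,-np.array(c['R']).T@np.array(c['t']),c['K'],(d>0).mean())
a=cv2.imread('pics/top0.png');b=cv2.imread('pics/scene0.png')
print(status.read_state())
E
```

```text
pics
top [ 0.40352984 -0.09290057  1.42047291] [[424.16088185   0.         272.93174621]
 [  0.         424.16088185 201.86723994]
 [  0.           0.           1.        ]] 0.9961479591836735
scene [-0.28709602  0.41597285  1.03840822] [[487.818262     0.         279.41730572]
 [  0.         487.818262   209.14567896]
 [  0.           0.           1.        ]] 0.9957865646258504
{'time': 0.1, 'q': array([ 1.16208423e+00,  2.64687187e-01,  1.60526170e+00, -1.17317307e-05,
        1.27372619e+00, -3.68650414e-02]), 'joint_vel': array([ 0.00079256, -0.00247215, -0.00394246,  0.00055183, -0.00060425,
        0.00084142]), 'joint_torque': array([ 4.73449454e-04, -5.16712761e+01, -3.68587518e+01, -1.11409156e-04,
        6.29723960e-03,  2.95389987e-05]), 'tool_pos': array([0.24496501, 0.62825035, 0.23006712]), 'tcp_rot': array([-0.58064803, -3.08700826,  0.00319366]), 'wrist_force': array([-0.22124773,  0.2504076 ,  0.08187718]), 'torque': array([-0.0561324 ,  0.01087928,  0.04925113]), 'width': 1.0002540519903829}
```

View pics/top0.png

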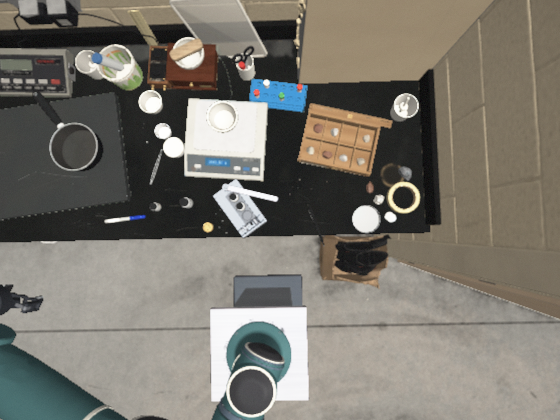

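View pics/scene0.png

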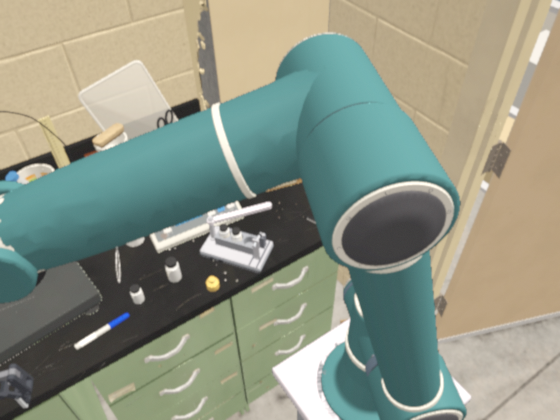

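The top view shows the shaker at about (240,208), the bar's free end at (278,198), vials at (155,206) and (187,202), and the brass weight at (208,227). In the scene view the left vial (137,294) is the smaller one.

Run:
```python
from h import *
a=cv2.imread('pics/top0.png')[170:250,140:290]; cv2.imwrite('pics/z1.png',cv2.resize(a,None,fx=5,fy=5,interpolation=cv2.INTER_CUBIC))
W=np.load('pics/top0W.npy')
for (u,v) in[(155,206),(187,202),(208,227)]:
    s=W[v-9:v+10,u-9:u+10].reshape(-1,3); s=s[s[:,2]>.02]; m=s[:,2]>s[:,2].max()-.008
    print(u,v,len(s),s[:,2].max(),s[m].mean(0),s[m].max(0)-s[m].min(0))
R=W[175:240,210:285].reshape(-1,3)
print('floor',np.median(W[225:235,160:190,2]))
for lo,hi in[(.09,.103),(.103,.12),(.08,.09),(.05,.062)]:
    s=R[(R[:,2]>lo)&(R[:,2]<hi)]
    r=cv2.minAreaRect((s[:,:2]*1000).astype(np.float32)); print(lo,len(s),s.mean(0),r,cv2.boxPoints(r).round().tolist())
```

```text
155 206 71 1.4204729119799226 [ 0.40352984 -0.09290057  1.42047291] [0. 0. 0.]
187 202 107 1.4204729119799226 [ 0.40352984 -0.09290057  1.42047291] [0. 0. 0.]
208 227 58 1.4204729119799226 [ 0.40352984 -0.09290057  1.42047291] [0. 0. 0.]
floor 0.0010523634046287946
0.09 280 [0.50963826 0.0134985  0.09906669] ((470.3356018066406, 28.451622009277344), (175.49378967285156, 133.0785369873047), 74.29035186767578) [[383.0, -38.0], [511.0, -74.0], [558.0, 95.0], [430.0, 131.0]]
0.103 70 [0.52157726 0.03365719 0.10560287] ((512.2557983398438, 29.797256469726562), (148.13546752929688, 134.25726318359375), 41.84193420410156) [[412.0, 30.0], [502.0, -70.0], [612.0, 29.0], [523.0, 129.0]]
0.08 89 [0.49430696 0.05116375 0.08592788] ((485.31146240234375, 42.03903579711914), (140.24807739257812, 30.594959259033203), 34.7717399597168) [[419.0, 15.0], [436.0, -11.0], [552.0, 69.0], [534.0, 95.0]]
0.05 215 [0.4840966  0.04877163 0.05773819] ((476.68609619140625, 45.59800720214844), (132.31973266601562, 48.297080993652344), 32.76373291015625) [[408.0, 30.0], [434.0, -11.0], [545.0, 61.0], [519.0, 102.0]]
```

View pics/z1.png

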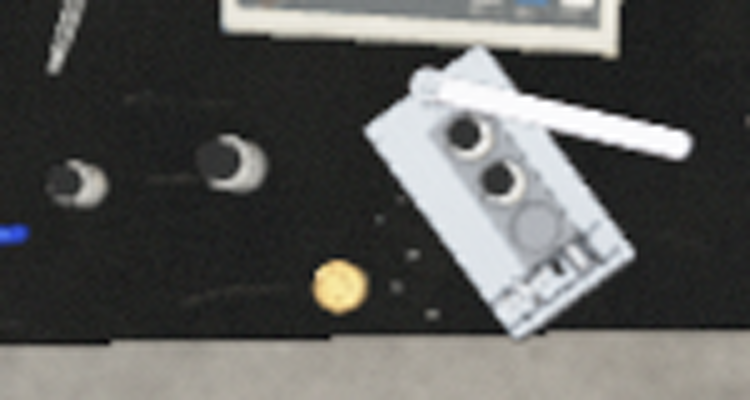

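```bash
cat >> h.py <<'E'
def ray(n,u,v,z):
    c=camera_info(n);K,R,t=map(np.array,(c['K'],c['R'],c['t']))
    o=-R.T@t; r=R.T@np.array([(u-K[0,2])/K[0,0],(v-K[1,2])/K[1,1],1]); return o+r*(z-o[2])/r[2]
E
python3 - <<'E'
from h import *
for k,x,y,z in[('loose',65,183,.052),('big',215,159,.07),('brass',340,287,.034),('piv',428,83,.111),('c1',467,133,.086),('c2',502,181,.086),('p3mouth',540,225,.058),('barend',682,145,.1),('hc1',365,130,.028),('hc2',480,47,.028),('hc3',635,252,.028),('hc4',517,340,.028)]:
    print(k,ray('top',(x+.5)/5-.5+140,(y+.5)/5-.5+170,z).round(4))
W=np.load('pics/top0W.npy')
for (u,v) in[(153,206),(183,201),(208,227)]: print(W[v-1:v+2,u-1:u+2,2].round(3).tolist())
print('balance',W[170:178,200:250,2].max(), [W[v,200,0].round(3) for v in (170,174,176)])
print(camera_info('wrist'))
E
```

```text
loose [0.4925 0.3338 0.052 ]
big [0.5043 0.231  0.07  ]
brass [0.4208 0.158  0.034 ]
piv [0.5453 0.0874 0.111 ]
c1 [0.5156 0.0666 0.086 ]
c2 [0.4846 0.0449 0.086 ]
p3mouth [0.4573 0.0238 0.058 ]
barend [ 0.5034 -0.0696  0.1   ]
hc1 [0.5242 0.1411 0.028 ]
hc2 [0.5774 0.0639 0.028 ]
hc3 [ 0.4392 -0.0358  0.028 ]
hc4 [0.3834 0.043  0.028 ]
[[0.053, 0.051, 0.051], [0.052, 0.05, 0.052], [0.052, 0.047, 0.055]]
[[0.073, 0.072, 0.072], [0.071, 0.073, 0.07], [0.076, 0.07, 0.068]]
[[0.033, 0.038, 0.023], [0.032, 0.03, 0.023], [0.032, 0.033, 0.023]]
balance 1.4204729119799226 [np.float64(0.608), np.float64(0.597), np.float64(0.59)]
{'K': array([[325.1922621 ,   0.        , 279.73684782],
       [  0.        , 325.1922621 , 210.76780026],
       [  0.        ,   0.        ,   1.        ]]), 'R': array([[ 0.36317422,  0.93172062, -0.00107777],
       [ 0.8946842 , -0.34841448,  0.2795488 ],
       [ 0.26008587, -0.10248918, -0.96013088]]), 't': array([-0.67451049, -0.0368417 ,  0.37827972])}
```

move_arm --deltas '[[[0, 0, -0.11], [0.2, -0.2, 0], -1], [[0, 0, -0.22], [0.4, -0.45, 0], -1], [[0, 0, -0.33], [0.6, -0.7, 0], -1], [[0, 0, -0.44], [0.8, -1, 0], -1], [[0, 0, -0.45], [0.8, -1, 0], -1]]'

```text
time: 0.72
tool_pos: [0.3263, 0.5268, 0.2307]
tcp_rot: [1.618, 2.692, -0.002]
wrist_force: [-0.1, 0.2, 0.2]
width: 1.0
```

move_arm --deltas '[[[0, 0, -0.11], [0.2, -0.2, 0], -1], [[0, 0, -0.22], [0.4, -0.45, 0], -1], [[0, 0, -0.33], [0.6, -0.7, 0], -1], [[0, 0, -0.44], [0.8, -1, 0], -1], [[0, 0, -0.45], [0.8, -1, 0], -1]]'

```text
time: 1.35
tool_pos: [0.4059, 0.4279, 0.2309]
tcp_rot: [2.448, 1.968, -0.001]
wrist_force: [-0.4, -0.5, -0.2]
width: 1.002
```

move_arm --deltas '[[[0, 0, -0.11], [0.2, -0.2, 0], -1], [[0, 0, -0.22], [0.4, -0.45, 0], -1], [[0, 0, -0.33], [0.6, -0.7, 0], -1], [[0, 0, -0.44], [0.8, -0.9, 0], -1], [[0, 0, -0.468], [0.8, -0.94, 0], -1], [[0, 0, -0.468], [0.8, -0.94, 0], -1]]'

```text
time: 2.1
tool_pos: [0.4849, 0.3357, 0.231]
tcp_rot: [-2.99, -0.963, 0.001]
wrist_force: [-0.2, -0.4, -0.3]
width: 1.003
```

Run:
```python
from h import *
s=status.read_state(); print(s['time'],s['tool_pos'],s['tcp_rot'],s['q'].round(2),s['wrist_force'].round(2))
p,d=snap('wrist','w1'); c=camera_info('wrist'); np.savez('pics/w1c.npz',**c); print(-np.array(c['R']).T@c['t'])
```

```text
2.1 [0.48488642 0.33572142 0.23099488] [-2.98965669e+00 -9.63049557e-01  7.62717083e-04] [0.56 0.1  1.79 0.   1.25 1.51] [-0.19 -0.45 -0.31]
[0.54359409 0.37741243 0.37373462]
```

View pics/w1.png

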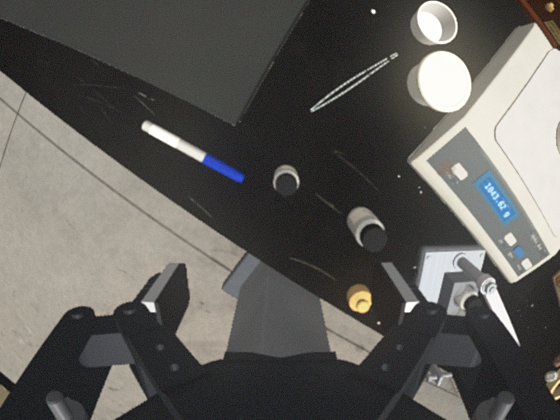

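The wrist view shows the loose vial's cap at about (288,183), the big vial's at (373,237), and the brass weight at (360,298).

```bash
cat >> h.py <<'E'
def fray(c,u,v,z):
    K,R,t=map(np.array,(c['K'],c['R'],c['t'])); x=np.array([u-K[0,2],v-K[1,2]])/K[0,0]; th=np.hypot(*x)
    r=R.T@np.append(np.sin(th)*x/th,np.cos(th)); o=-R.T@t; return o+r*(z-o[2])/r[2]
E
python3 - <<'E'
from h import *
c=np.load('pics/w1c.npz')
for k,u,v,z in[('loose',288,183,.052),('big',373,237,.07),('brass',360,298,.034)]: print(k,fray(c,u,v,z).round(4))
a=cv2.imread('pics/w1.png')
cv2.imwrite('pics/z2.png',cv2.resize(a[155:205,255:325],None,fx=10,fy=10,interpolation=cv2.INTER_NEAREST))
# vial points from depth
d=np.load('pics/w1.npz')['d'];K,R,t=c['K'],c['R'],c['t']
P=[]
for v in range(160,200):
  for u in range(268,308):
    x=np.array([u-K[0,2],v-K[1,2]])/K[0,0];th=np.hypot(*x);r=np.append(np.sin(th)*x/th,np.cos(th));P.append(R.T@(r/r[2]*d[v,u]-t))
P=np.array(P)
for lo,hi in((.047,.056),(.01,.045)):
  m=(P[:,2]>lo)&(P[:,2]<hi);s=P[m];r=cv2.minEnclosingCircle((s[:,:2]*1e3).astype(np.float32)); print(m.sum(),s.mean(0),np.percentile(s,[2,98],axis=0).round(4).tolist(),r)
E
```

```text
loose [0.4955 0.3333 0.052 ]
big [0.5044 0.232  0.07  ]
brass [0.4293 0.1734 0.034 ]
401 [0.49323127 0.33463944 0.05189265] [[0.4829, 0.3244, 0.0489], [0.5035, 0.3447, 0.0534]] ((492.92767333984375, 334.30426025390625), 11.393250465393066)
196 [0.49910924 0.33944088 0.03273091] [[0.4827, 0.3229, 0.0115], [0.5063, 0.3477, 0.0426]] ((493.0939636230469, 334.17376708984375), 13.756369590759277)
```

View pics/z2.png

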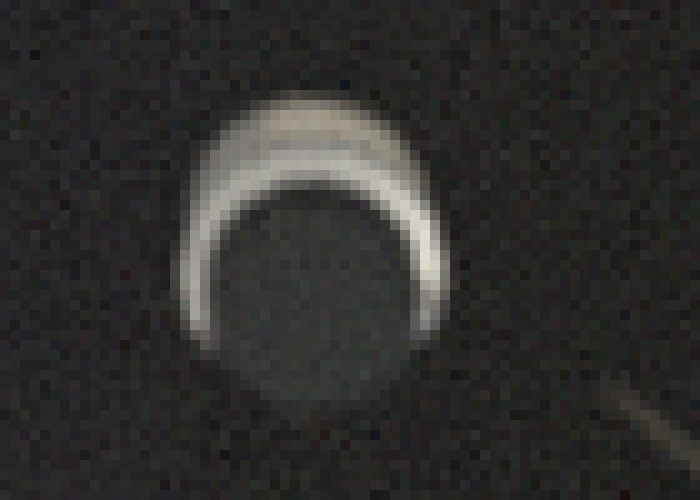

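move_arm --deltas '[[[0, 0, 0], [0.08, -0.015, -0.35], -1], [[0, 0, 0], [0.08, -0.015, -0.7], -1], [[0, 0, 0], [0.08, -0.015, -1], -1]]'

```text
time: 2.52
tool_pos: [0.4924, 0.3344, 0.1299]
tcp_rot: [-2.99, -0.964, 0.001]
wrist_force: [-0.1, -0.3, -0.4]
width: 1.001
```

move_arm --deltas '[[[0, 0, 0], [0, 0, -0.3], -0.4], [[0, 0, 0], [0, 0, -0.6], -0.4], [[0, 0, 0], [0, 0, -0.85], -0.4], [[0, 0, 0], [0, 0, -1], -0.4]]'

```text
time: 3.02
tool_pos: [0.492, 0.3339, 0.0297]
tcp_rot: [2.99, 0.963, -0.003]
wrist_force: [1.0, -0.1, 0.5]
width: 0.704
```

move_arm --deltas '[[[0, 0, 0], [0, 0, -0.04], -0.4], [[0, 0, 0], [0, 0, -0.04], 0], [[0, 0, 0], [0, 0, -0.04], 0.2], [[0, 0, 0], [0, 0, -0.04], 0.4], [[0, 0, 0], [0, 0, -0.04], 0.6], [[0, 0, 0], [0, 0, -0.04], 0.6], [[0, 0, 0], [0, 0, -0.04], 0.6], [[0, 0, 0], [0, 0, -0.04], 0.6]]' --grip_force 25

```text
time: 4.03
tool_pos: [0.4941, 0.334, 0.0285]
tcp_rot: [-2.991, -0.96, -0.003]
wrist_force: [-1.2, 0.1, 5.7]
width: 0.308
```

move_arm --deltas '[[[0, 0, 0], [0, 0, 0.1], 0.6], [[0, 0, 0], [0, 0, 0.4], 0.6], [[0, 0, 0], [0, 0, 0.75], 0.6], [[0, 0, 0], [0, 0, 1], 0.6], [[0, 0, 0], [0, 0, 1], 0.6]]'

```text
time: 4.65
tool_pos: [0.4948, 0.3343, 0.13]
tcp_rot: [-2.99, -0.959, -0.008]
wrist_force: [0.4, -0.3, -0.6]
width: 0.306
```

move_arm --deltas '[[[0, 0, 0], [0, -0.2, 0.2], 0.6], [[0, 0, 0], [-0.05, -0.6, 0.4], 0.6], [[0, 0, 0], [-0.1, -1, 0.6], 0.6]]'

```text
time: 5.03
tool_pos: [0.4819, 0.232, 0.1857]
tcp_rot: [2.99, 0.961, -0.005]
wrist_force: [1.2, -0.0, -0.4]
width: 0.304
```

move_arm --deltas '[[[0, 0, 0], [-0.05, -0.4, 0], 0.6], [[0, 0, 0], [-0.1, -0.8, 0], 0.6], [[0, 0, 0], [-0.13, -1, 0], 0.6], [[0, 0, 0], [-0.13, -1, 0], 0.6], [[0, 0, 0], [-0.13, -1, 0], 0.6]]'

```text
time: 5.65
tool_pos: [0.4698, 0.1337, 0.1864]
tcp_rot: [-2.991, -0.959, 0.002]
wrist_force: [0.4, 0.3, 0.3]
width: 0.307
```

Run:
```python
from h import *
s=status.read_state(); print(s['time'],s['tool_pos'],s['tcp_rot'],s['width'],s['wrist_force'].round(2))
p,d=snap('wrist','w2'); c=camera_info('wrist'); np.savez('pics/w2c.npz',**c)
```

```text
5.65 [0.46983638 0.1337087  0.18638637] [-2.99098511e+00 -9.59237998e-01  1.90568709e-03] 0.3065634460498872 [0.41 0.26 0.25]
```

View pics/w2.png

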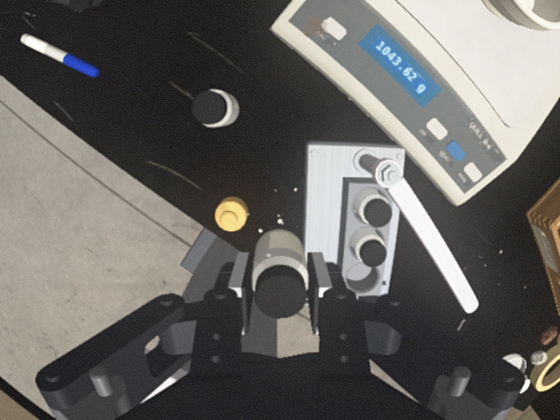

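The held vial is at (281,288), upright in the pads. The caps are at (377,210) and (372,252), the empty pocket at (360,275), the nut at (391,176), and the bar end at (470,308).

```bash
cat >> h.py <<'E'
def wcloud(c,d):
    K,R,t=c['K'],c['R'],c['t']; v,u=np.indices(d.shape); x=(u-K[0,2])/K[0,0];y=(v-K[1,2])/K[0,0];th=np.hypot(x,y)+1e-9
    k=np.tan(th)/th; return (np.stack([x*k*d,y*k*d,d],-1)-t)@R
E
python3 - <<'E'
from h import *
c=np.load('pics/w2c.npz'); z=np.load('pics/w2.npz'); W=wcloud(c,z['d']); g=z['p'].mean(-1)
def f(name,u,v,r,lo,hi,dark=False):
    w=W[v-r:v+r+1,u-r:u+r+1].reshape(-1,3); m=(w[:,2]>lo)&(w[:,2]<hi)
    if dark: m&=g[v-r:v+r+1,u-r:u+r+1].ravel()<90
    s=w[m]; print(name,m.sum(),s.mean(0).round(4),cv2.minEnclosingCircle((s[:,:2]*1e3).astype(np.float32)),s[:,2].max())
f('c1',377,210,20,.082,.09,True); f('c2',372,252,20,.082,.09,True); f('nut',391,176,14,.102,.116); f('held',281,288,34,.19,.24,True)
f('bench',150,200,5,-.01,.01)
w=W.reshape(-1,3); m=(w[:,2]>.095)&(w[:,2]<.105)&(w[:,1]<.08)&(w[:,1]>-.12)&(w[:,0]>.4)&(g.ravel()>120)
s=w[m]; r=cv2.minAreaRect((s[:,:2]*1e3).astype(np.float32)); print('bar',m.sum(),r,cv2.boxPoints(r).round(1).tolist())
print('capray',[fray(c,u,v,zz).round(4).tolist() for u,v,zz in((377,210,.086),(372,252,.086),(391,176,.111),(470,306,.1))])
d=W[293:303,268:294]; print('heldtop',np.median(W[280:300,270:290].reshape(-1,3),0))
m=(w[:,2]>.025)&(w[:,2]<.031)&(w[:,0]>.37)&(w[:,0]<.6)&(w[:,1]<.16)&(w[:,1]>-.05)&(g.ravel()>120)
s=w[m]; r=cv2.minAreaRect((s[:,:2]*1e3).astype(np.float32)); print('plat',m.sum(),r)
E
```

```text
c1 520 [0.5152 0.0692 0.086 ] ((515.044921875, 68.67100524902344), 10.924591064453125) 0.08832216394244355
c2 489 [0.4859 0.049  0.0859] ((485.67596435546875, 47.842918395996094), 11.2416353225708) 0.0882007343148367
nut 356 [0.5445 0.0896 0.1074] ((544.56982421875, 85.40185546875), 12.150450706481934) 0.11247018903280427
held 3017 [0.4721 0.1343 0.2095] ((471.54351806640625, 134.56980895996094), 17.728559494018555) 0.22556030901482932<stdin>:6: RuntimeWarning: Mean of empty slice.
  ret = um.true_divide(
Traceback (most recent call last):
ValueError: zero-size array to reduction operation maximum which has no identity
```

Run:
```python
from h import *
c=np.load('pics/w2c.npz'); z=np.load('pics/w2.npz'); W=wcloud(c,z['d']); g=z['p'].mean(-1); w=W.reshape(-1,3); gg=g.ravel()
def circ(m,n):
    s=w[m]; print(n,m.sum(),s.mean(0).round(4),cv2.minEnclosingCircle((s[:,:2]*1e3).astype(np.float32)))
top=np.median(W[280:300,270:290,2]); print('heldtop',top,np.percentile(W[280:300,270:290,2],[5,95]))
u=np.indices(g.shape)[1].ravel();v=np.indices(g.shape)[0].ravel()
circ((abs(w[:,2]-top)<.003)&(abs(u-281)<28)&(abs(v-288)<34),'heldcap')
for n,U,V in(('c1',377,210),('c2',372,252)): circ((abs(w[:,2]-.086)<.003)&(abs(u-U)<20)&(abs(v-V)<20)&(gg<90),n)
print('bench',np.median(W[130:190,60:100].reshape(-1,3),0)[2])
m=(w[:,2]>.095)&(w[:,2]<.105)&(u>395)&(u<485)&(v>180)&(v<320)&(gg>120)
s=w[m]; r=cv2.minAreaRect((s[:,:2]*1e3).astype(np.float32)); print('bar',m.sum(),r,cv2.boxPoints(r).round(1).tolist())
m=(w[:,2]>.022)&(w[:,2]<.034)&(w[:,0]>.37)&(w[:,0]<.6)&(w[:,1]<.16)&(w[:,1]>-.05)&(u>300)&(u<410)&(v<235)&(gg>120)
s=w[m]; r=cv2.minAreaRect((s[:,:2]*1e3).astype(np.float32)); print('plat',m.sum(),np.median(s[:,2]),r,cv2.boxPoints(r).round(1).tolist())
m=(w[:,2]>.055)&(w[:,2]<.061)&(u>335)&(u<405)&(v>175)&(v<300)
s=w[m]; r=cv2.minAreaRect((s[:,:2]*1e3).astype(np.float32)); print('rack',m.sum(),r,cv2.boxPoints(r).round(1).tolist())
```

```text
heldtop 0.21031849229236355 [0.20927498 0.21140985]
heldcap 1943 [0.4704 0.1335 0.2101] ((469.5749206542969, 133.2307891845703), 11.586091041564941)
c1 511 [0.5152 0.0691 0.0861] ((515.044921875, 68.67100524902344), 10.924591064453125)
c2 476 [0.4859 0.0488 0.086 ] ((485.76727294921875, 47.850181579589844), 11.229000091552734)
bench -0.9120828720436902
bar 2687 ((521.9893798828125, 2.0175552368164062), (157.99949645996094, 16.893714904785156), 75.48239135742188) [[494.0, -72.30000305175781], [510.3999938964844, -76.5999984741211], [550.0, 76.4000015258789], [533.5999755859375, 80.5999984741211]]
plat 5684 0.028414134179577808 ((544.5467529296875, 93.39604187011719), (156.573486328125, 101.53794860839844), 34.498653411865234) [[451.29998779296875, 90.9000015258789], [508.79998779296875, 7.199999809265137], [637.7999877929688, 95.9000015258789], [580.2999877929688, 179.60000610351562]]
rack 2071 ((483.226318359375, 45.248470306396484), (118.18009185791016, 43.16932678222656), 35.23504638671875) [[422.5, 28.799999237060547], [447.3999938964844, -6.5], [543.9000244140625, 61.70000076293945], [519.0, 97.0]]
```

move_arm --deltas '[[[0, 0, 0], [-0.05, -0.4, 0], 0.6], [[0, 0, 0], [-0.1, -0.8, 0], 0.6], [[0, 0, 0], [-0.135, -1, 0], 0.6], [[0, 0, 0], [-0.135, -1, 0], 0.6]]'

```text
time: 6.2
tool_pos: [0.4568, 0.0332, 0.1871]
tcp_rot: [-2.992, -0.958, 0.0]
wrist_force: [-0.7, 0.1, -0.1]
width: 0.3
```

move_arm --deltas '[[[0, 0, 0], [0, -0.07, -0.2], 0.6], [[0, 0, 0], [0, -0.07, -0.5], 0.6], [[0, 0, 0], [0, -0.07, -0.8], 0.6], [[0, 0, 0], [0, -0.07, -0.9], 0.6], [[0, 0, 0], [0, -0.07, -0.9], 0.6], [[0, 0, 0], [0, -0.07, -0.9], 0.6]]'

```text
time: 6.95
tool_pos: [0.458, 0.0268, 0.0985]
tcp_rot: [2.991, 0.96, 0.003]
wrist_force: [0.4, -0.2, -1.0]
width: 0.306
```

Run:
```python
from h import *
s=status.read_state(); print(s['time'],s['tool_pos'],s['tcp_rot'],s['width'],s['wrist_force'].round(2))
p,d=snap('wrist','w3'); c=camera_info('wrist'); np.savez('pics/w3c.npz',**c)
a=cv2.imread('pics/w3.png'); cv2.imwrite('pics/z3.png',cv2.resize(a[60:400,120:480],None,fx=1.7,fy=1.7,interpolation=cv2.INTER_CUBIC))
```

```text
6.95 [0.45797131 0.02679391 0.09853058] [2.9906113  0.96041389 0.00337573] 0.30580220512453954 [ 0.38 -0.18 -1.04]
```

View pics/z3.png

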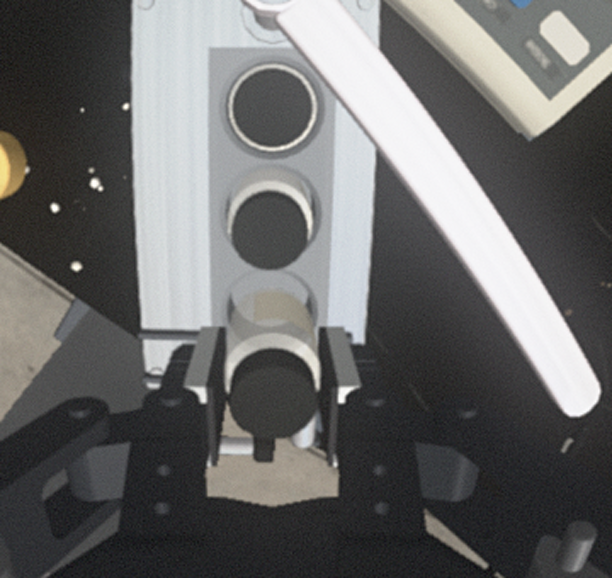

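The picture shows the caps at (272,107) and (270,228) and the held vial at (272,393). They are in line, with the held vial over the empty pocket.

Run:
```python
from h import *
c=np.load('pics/w3c.npz'); z=np.load('pics/w3.npz'); W=wcloud(c,z['d']); g=z['p'].mean(-1)
w=W.reshape(-1,3); gg=g.ravel(); v,u=[i.ravel() for i in np.indices(g.shape)]
C={}
for n,x,y,zz in(('c1',272,107,.086),('c2',270,228,.086),('held',272,393,None)):
    U,V=120+x/1.7,60+y/1.7; near=np.hypot(u-U,v-V)
    if zz is None: zz=np.median(w[near<10][:,2])
    m=(abs(w[:,2]-zz)<.003)&(near<34)&(gg<90); s=w[m]; s=s[np.hypot(*(s[:,:2]-np.median(s[:,:2],0)).T)<.0135]
    C[n]=s.mean(0); print(n,len(s),s.mean(0).round(4),cv2.minEnclosingCircle((s[:,:2]*1e3).astype(np.float32)))
a=C['c2']-C['c1'];print('pitch',np.hypot(*a[:2]),np.degrees(np.arctan2(-a[1],-a[0])))
e=a[:2]/np.hypot(*a[:2])*.036
print('p3 target',C['c2'][:2]+e,C['c1'][:2]+2*e,'shift',C['c2'][:2]+e-C['held'][:2])
m=(u>120+205/1.7)&(u<120+340/1.7)&(v<60+320/1.7)&(abs(w[:,2]-.058)<.003)
r=cv2.minAreaRect((w[m][:,:2]*1e3).astype(np.float32)); print('rack',m.sum(),r,cv2.boxPoints(r).round(1).tolist())
```

```text
c1 1571 [0.515  0.067  0.0863] ((515.0115356445312, 67.02935791015625), 10.745159149169922)
c2 1542 [0.4858 0.047  0.0862] ((485.4241027832031, 46.90835189819336), 11.309941291809082)
held 1956 [0.4585 0.0263 0.1222] ((458.70770263671875, 26.4102783203125), 13.451252937316895)
pitch 0.035356342398521146 34.36624180818071
p3 target [0.45612421 0.02672416] [0.45559291 0.02636082] shift [-0.00238229  0.00043426]
rack 5447 ((496.80316162109375, 54.42723846435547), (107.70440673828125, 42.67756652832031), 34.758113861083984) [[440.3999938964844, 41.29999923706055], [464.70001220703125, 6.199999809265137], [553.2000122070312, 67.5999984741211], [528.9000244140625, 102.69999694824219]]
```

move_arm --deltas '[[[0, 0, 0], [-0.01, 0, 0], 0.6], [[0, 0, 0], [-0.01, 0, 0], 0.6], [[0, 0, 0], [-0.01, 0, 0], 0.6]]'

```text
time: 7.38
tool_pos: [0.4559, 0.0263, 0.0976]
tcp_rot: [2.991, 0.959, 0.001]
wrist_force: [0.1, -0.1, -0.6]
width: 0.3
```

move_arm --deltas '[[[0, 0, 0], [0, 0.004, -0.05], 0.6], [[0, 0, 0], [0, 0.004, -0.09], 0.6], [[0, 0, 0], [0, 0.004, -0.12], 0.6], [[0, 0, 0], [0, 0.004, -0.15], 0.6], [[0, 0, 0], [0, 0.004, -0.17], 0.6], [[0, 0, 0], [0, 0.004, -0.18], 0.6]]'

```text
time: 8.12
tool_pos: [0.4557, 0.0268, 0.0791]
tcp_rot: [-2.991, -0.96, 0.0]
wrist_force: [-0.1, -0.3, -0.6]
width: 0.304
```

Bottom is about 7 mm inside the mouth with no contact.

move_arm --deltas '[[[0, 0, 0], [0, 0, -0.04], 0.6], [[0, 0, 0], [0, 0, -0.07], 0.6], [[0, 0, 0], [0, 0, -0.1], 0.6], [[0, 0, 0], [0, 0, -0.12], 0.6], [[0, 0, 0], [0, 0, -0.14], 0.6], [[0, 0, 0], [0, 0, -0.14], 0.6]]'

```text
time: 8.88
tool_pos: [0.4556, 0.0268, 0.0651]
tcp_rot: [-2.991, -0.96, 0.001]
wrist_force: [-0.5, -0.7, -0.9]
width: 0.302
```

move_arm --deltas '[[[0, 0, 0], [0, 0, -0.01], 0.6], [[0, 0, 0], [0, 0, -0.02], 0.6], [[0, 0, 0], [0, 0, -0.02], 0.6]]'

```text
time: 9.25
tool_pos: [0.4557, 0.0268, 0.0632]
tcp_rot: [-2.991, -0.96, 0.0]
wrist_force: [-0.4, -0.2, -0.3]
width: 0.306
```

move_arm --deltas '[[[0, 0, 0], [0, 0, -0.005], 0.6], [[0, 0, 0], [0, 0, -0.01], 0.6], [[0, 0, 0], [0, 0, -0.01], 0.6]]'

```text
time: 9.62
tool_pos: [0.4559, 0.0268, 0.0625]
tcp_rot: [-2.991, -0.96, -0.0]
wrist_force: [-0.6, -0.2, 2.9]
width: 0.302
```

move_arm --deltas '[[[0, 0, 0], [0, 0, -0.005], 0.6], [[0, 0, 0], [0, 0, -0.01], 0.6], [[0, 0, 0], [0, 0, -0.01], 0.6]]'

```text
time: 10.0
tool_pos: [0.4561, 0.0269, 0.0624]
tcp_rot: [-2.991, -0.96, -0.001]
wrist_force: [-4.4, -0.2, 10.9]
width: 0.304
```

move_arm --deltas '[[[0, 0, 0], [0, 0, 0], 0.3], [[0, 0, 0], [0, 0, 0.01], 0.2], [[0, 0, 0], [0, 0, 0.02], 0.0], [[0, 0, 0], [0, 0, 0.02], 0.0]]'

```text
time: 10.5
tool_pos: [0.4557, 0.0268, 0.0632]
tcp_rot: [-2.991, -0.96, 0.0]
wrist_force: [0.1, -0.0, -0.5]
width: 0.5
```

move_arm --deltas '[[[0, 0, 0], [0, 0, 0.1], 0], [[0, 0, 0], [0, 0, 0.3], 0], [[0, 0, 0], [0, 0, 0.6], 0], [[0, 0, 0], [0, 0, 0.8], 0], [[0, 0, 0], [0, 0, 0.8], 0]]'

```text
time: 11.12
tool_pos: [0.4576, 0.0268, 0.1457]
tcp_rot: [2.99, 0.959, 0.008]
wrist_force: [-0.2, -0.1, -0.7]
width: 0.502
```

Run:
```python
from h import *
s=status.read_state(); print(s['time'],s['tool_pos'],s['tcp_rot'],s['width'],s['wrist_force'].round(2))
p,d=snap('wrist','w4'); c=camera_info('wrist'); np.savez('pics/w4c.npz',**c)
a=cv2.imread('pics/w4.png'); cv2.imwrite('pics/z4.png',cv2.resize(a[60:400,120:480],None,fx=1.7,fy=1.7,interpolation=cv2.INTER_CUBIC))
```

```text
11.125 [0.4576051  0.02679705 0.14573449] [2.98989963 0.9593749  0.00758   ] 0.5017238803940424 [-0.21 -0.15 -0.71]
```

View pics/z4.png

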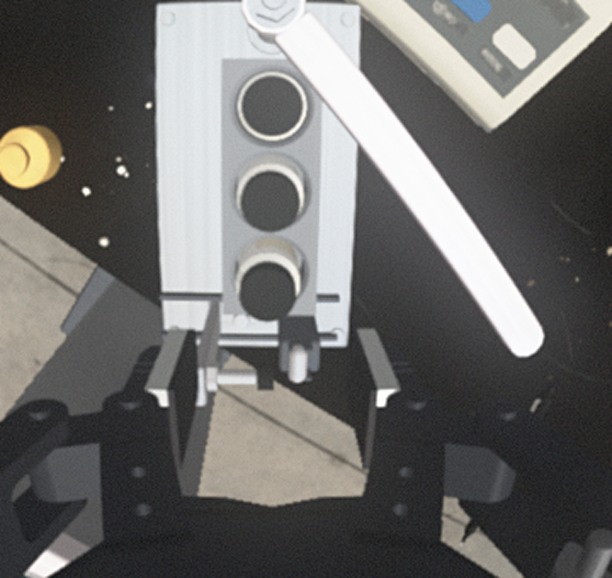

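The third cap is at (268,290) in line with the others, the rubber tip at (267,379), the roller at (298,362), and the bar's end at (525,345).

Run:
```python
from h import *
c=np.load('pics/w4c.npz'); z=np.load('pics/w4.npz'); W=wcloud(c,z['d']); g=z['p'].mean(-1)
w=W.reshape(-1,3); gg=g.ravel(); v,u=[i.ravel() for i in np.indices(g.shape)]
for n,x,y in(('c1',272,107),('c2',270,200),('c3',268,290)):
    U,V=120+x/1.7,60+y/1.7; near=np.hypot(u-U,v-V); zz=np.median(w[near<8][:,2])
    m=(abs(w[:,2]-zz)<.003)&(near<24)&(gg<90); s=w[m]; s=s[np.hypot(*(s[:,:2]-np.median(s[:,:2],0)).T)<.0135]
    print(n,zz.round(4),len(s),s.mean(0).round(4))
ys=np.array([np.cos(np.radians(35)),np.sin(np.radians(35))]); xs=np.array([ys[1],-ys[0]]); O=np.array([.4858,.0472])
for n,x,y,zz in(('tip',271,379,.094),('tipL',258,379,.094),('roller',298,362,.086),('nut',276,8,.111),('barend',527,346,.1)):
    U,V=120+x/1.7,60+y/1.7; p=fray(c,U,V,zz); print(n,p.round(4),'shaker',(p[:2]-O)@xs,(p[:2]-O)@ys,W[int(round(V)),int(round(U))].round(4))
m=(w[:,2]>.096)&(w[:,2]<.104)&(u>120+300/1.7)&(u<120+550/1.7)&(v>60+40/1.7)&(v<60+360/1.7)&(gg>150)
s=(w[m][:,:2]*1e3).astype(np.float32); r=cv2.minAreaRect(s); print('bar',m.sum(),r,cv2.boxPoints(r).round(1).tolist())
```

```text
c1 0.0844 256 [0.5093 0.0682 0.0845]
c2 0.0845 874 [0.4842 0.0471 0.0845]
c3 0.0847 820 [0.4543 0.0269 0.0845]
tip [0.4283 0.0064 0.094 ] shaker 0.0004168131343478365 -0.07053074237580247 [0.4301 0.008  0.0984]
tipL [0.4253 0.0106 0.094 ] shaker -0.004727208248061374 -0.07059425101150152 [0.4271 0.0116 0.0979]
roller [ 0.4375 -0.0005  0.086 ] shaker 0.011351374103466944 -0.06693538173554246 [ 0.4368 -0.0008  0.0846]
nut [0.54   0.0844 0.111 ] shaker 0.0006337051036533001 0.06568015224701337 [0.5403 0.0848 0.1071]
barend [ 0.5003 -0.0693  0.1   ] shaker 0.10373935388774627 -0.054945753655110334 [ 0.4998 -0.0714  0.0975]
bar 5588 ((519.46728515625, -1.7936782836914062), (152.039306640625, 16.50602149963379), 75.33085632324219) [[492.20001220703125, -73.19999694824219], [508.20001220703125, -77.4000015258789], [546.7000122070312, 69.69999694824219], [530.7000122070312, 73.80000305175781]]
```

```bash
cat > plan.py <<'E'
from h import *
ys=np.array([.8192,.5736]); xs=np.array([.5736,-.8192]); O=np.array([.4858,.0472])
def tcp(th,cl=0,s=.153):
    C=np.array([0,.072])+s*np.array([np.sin(th),-np.cos(th)])+(.008+cl)*np.array([np.cos(th),np.sin(th)])+[.0145,.011]
    return O+C[0]*xs+C[1]*ys
E
python3 - <<'E'
from plan import *
print('start',tcp(.705,.008)); 
for th in(.705,.6,.5,.4,.3,.22,.2,.18,.16,.14,.12,.1,.08,.06,0): print(th,tcp(th).round(4))
W=np.load('pics/top0W.npy').reshape(-1,3)
m=(abs(W[:,0]-.55)<.06)&(W[:,1]<-.03)&(W[:,1]>-.13)&(W[:,2]<.5); s=W[m]
b=s[(s[:,2]>.015)]
for x in np.arange(.5,.61,.01): k=b[abs(b[:,0]-x)<.005]; print(round(x,2),len(k),(k[:,2].max().round(3),k[:,1].min().round(3),k[:,1].max().round(3)) if len(k) else '')
E
```

```text
start [ 0.53900788 -0.06916744]
0.705 [ 0.5313 -0.0671]
0.6 [ 0.5157 -0.0631]
0.5 [ 0.5014 -0.0577]
0.4 [ 0.4876 -0.051 ]
0.3 [ 0.4746 -0.0429]
0.22 [ 0.4649 -0.0355]
0.2 [ 0.4625 -0.0335]
0.18 [ 0.4602 -0.0315]
0.16 [ 0.4579 -0.0294]
0.14 [ 0.4557 -0.0273]
0.12 [ 0.4535 -0.0252]
0.1 [ 0.4514 -0.023 ]
0.08 [ 0.4493 -0.0207]
0.06 [ 0.4472 -0.0185]
0 [ 0.4414 -0.0114]
0.5 15 (np.float64(0.104), np.float64(-0.07), np.float64(-0.041))
0.51 40 (np.float64(0.105), np.float64(-0.073), np.float64(-0.032))
0.52 15 (np.float64(0.107), np.float64(-0.057), np.float64(-0.032))
0.53 0 
0.54 0 
0.55 0 
0.56 0 
0.57 0 
0.58 0 
0.59 0 
0.6 0
```

move_arm --deltas '[[[0, 0, 0], [0.2, -0.25, 0], 1], [[0, 0, 0], [0.5, -0.6, 0], 1], [[0, 0, 0], [0.8, -0.9, 0], 1], [[0, 0, 0], [0.86, -0.966, 0], 1], [[0, 0, 0], [0.86, -0.966, 0], 1], [[0, 0, 0], [0.86, -0.966, 0], 1], [[0, 0, 0], [0.86, -0.966, 0], 1]]'

```text
time: 12.05
tool_pos: [0.5408, -0.0689, 0.1431]
tcp_rot: [-2.99, -0.961, 0.001]
wrist_force: [0.1, 0.3, -0.3]
width: 0.001
```

move_arm --deltas '[[[0, 0, 0], [0, 0, -0.15], 1], [[0, 0, 0], [0, 0, -0.35], 1], [[0, 0, 0], [0, 0, -0.5], 1], [[0, 0, 0], [0, 0, -0.53], 1], [[0, 0, 0], [0, 0, -0.53], 1], [[0, 0, 0], [0, 0, -0.53], 1]]'

```text
time: 12.8
tool_pos: [0.5425, -0.07, 0.091]
tcp_rot: [2.991, 0.96, 0.002]
wrist_force: [-0.2, 0.2, 0.4]
width: 0.0
```

Run:
```python
from h import *
s=status.read_state(); print(s['time'],s['tool_pos'],s['tcp_rot'],s['width'],s['wrist_force'].round(2))
p,d=snap('wrist','w5')
a=cv2.imread('pics/w5.png'); cv2.imwrite('pics/z5.png',cv2.resize(a[60:400,120:480],None,fx=1.7,fy=1.7,interpolation=cv2.INTER_CUBIC))
```

```text
12.8 [ 0.54245713 -0.06996571  0.09104212] [2.99071970e+00 9.59587192e-01 2.05545976e-03] 0.0003681949338898646 [-0.22  0.21  0.38]
```

View pics/z5.png

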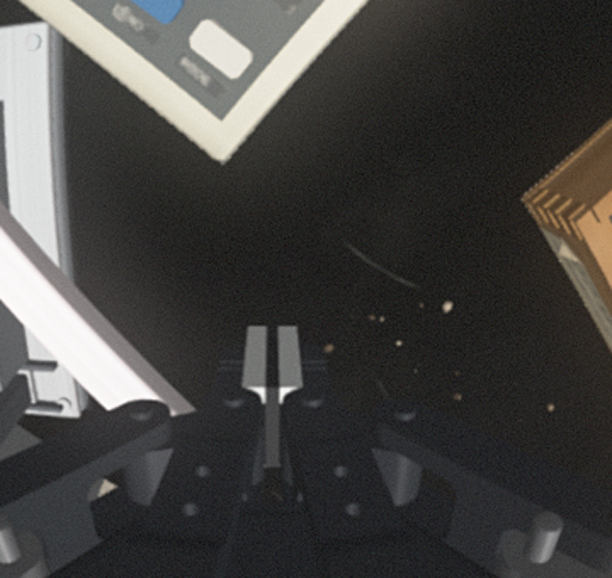

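The closed fingertips are at (272,360), clear of the bar on its opening side. Next I push along the arc.

move_arm --deltas '[[[0, 0, 0], [-0.05, 0.013, 0], 1], [[0, 0, 0], [-0.097, 0.026, 0], 1], [[0, 0, 0], [-0.14, 0.036, 0], 1], [[0, 0, 0], [-0.19, 0.05, 0], 1], [[0, 0, 0], [-0.253, 0.066, 0], 1], [[0, 0, 0], [-0.325, 0.093, 0], 1], [[0, 0, 0], [-0.396, 0.12, 0], 1], [[0, 0, 0], [-0.465, 0.153, 0], 1], [[0, 0, 0], [-0.534, 0.187, 0], 1], [[0, 0, 0], [-0.534, 0.187, 0], 1]]'

```text
time: 14.1
tool_pos: [0.4876, -0.0507, 0.0901]
tcp_rot: [-2.991, -0.96, 0.001]
wrist_force: [-0.7, -0.7, 0.1]
width: -0.001
```

move_arm --deltas '[[[0, 0, 0], [-0.065, 0.04, 0], 1], [[0, 0, 0], [-0.13, 0.081, 0], 1], [[0, 0, 0], [-0.18, 0.117, 0], 1], [[0, 0, 0], [-0.227, 0.155, 0], 1], [[0, 0, 0], [-0.227, 0.155, 0], 1], [[0, 0, 0], [-0.227, 0.155, 0], 1]]'

```text
time: 14.85
tool_pos: [0.4657, -0.0356, 0.0903]
tcp_rot: [-2.991, -0.96, -0.0]
wrist_force: [0.1, 0.5, -0.4]
width: -0.0
```

Run:
```python
from h import *
s=status.read_state(); print(s['time'],s['tool_pos'],s['tcp_rot'],s['wrist_force'].round(2))
p,d=snap('wrist','w6'); c=camera_info('wrist'); np.savez('pics/w6c.npz',**c)
a=cv2.imread('pics/w6.png'); cv2.imwrite('pics/z6.png',cv2.resize(a[60:400,120:480],None,fx=1.7,fy=1.7,interpolation=cv2.INTER_CUBIC))
```

```text
14.85 [ 0.46571093 -0.03555523  0.09031389] [-2.99134930e+00 -9.59908411e-01 -2.90223572e-04] [ 0.09  0.54 -0.41]
```

View pics/z6.png

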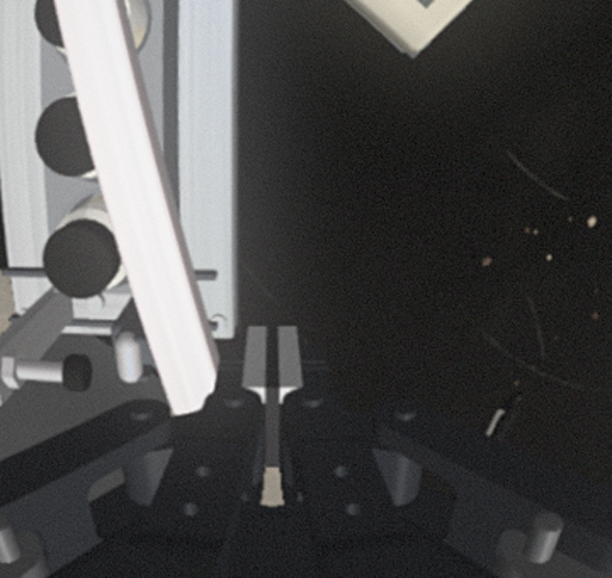

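The bar is near the roller: the roller is at (128,352), the rubber tip at (77,372), and the bar's end at (190,400). Now I go in small steps and feel.

move_arm --deltas '[[[0, 0, 0], [-0.012, 0.01, 0], 1], [[0, 0, 0], [-0.024, 0.02, 0], 1], [[0, 0, 0], [-0.024, 0.02, 0], 1]]'

```text
time: 15.28
tool_pos: [0.4632, -0.0336, 0.0903]
tcp_rot: [-2.991, -0.96, 0.0]
wrist_force: [0.6, -0.3, -1.0]
width: 0.005
```

move_arm --deltas '[[[0, 0, 0], [-0.012, 0.01, 0], 1], [[0, 0, 0], [-0.024, 0.02, 0], 1], [[0, 0, 0], [-0.024, 0.02, 0], 1]]'

```text
time: 15.65
tool_pos: [0.4607, -0.0315, 0.0903]
tcp_rot: [-2.991, -0.96, 0.0]
wrist_force: [0.1, 0.1, 0.6]
width: -0.001
```

move_arm --deltas '[[[0, 0, 0], [-0.012, 0.01, 0], 1], [[0, 0, 0], [-0.024, 0.02, 0], 1], [[0, 0, 0], [-0.024, 0.02, 0], 1]]'

```text
time: 16.02
tool_pos: [0.4583, -0.0295, 0.0903]
tcp_rot: [-2.991, -0.96, 0.0]
wrist_force: [0.5, -0.1, -0.0]
width: 0.002
```

move_arm --deltas '[[[0, 0, 0], [-0.012, 0.01, 0], 1], [[0, 0, 0], [-0.022, 0.021, 0], 1], [[0, 0, 0], [-0.022, 0.021, 0], 1]]'

```text
time: 16.4
tool_pos: [0.4561, -0.0275, 0.0902]
tcp_rot: [-2.991, -0.96, 0.0]
wrist_force: [1.5, 0.1, 0.8]
width: 0.002
```

move_arm --deltas '[[[0, 0, 0], [-0.006, 0.005, 0], 1], [[0, 0, 0], [-0.011, 0.01, 0], 1], [[0, 0, 0], [-0.011, 0.01, 0], 1]]'

```text
time: 16.77
tool_pos: [0.4551, -0.0265, 0.0903]
tcp_rot: [-2.991, -0.96, 0.0]
wrist_force: [-0.4, 0.6, 0.2]
width: -0.002
```

move_arm --deltas '[[[0, 0, 0], [-0.006, 0.005, 0], 1], [[0, 0, 0], [-0.011, 0.011, 0], 1], [[0, 0, 0], [-0.011, 0.011, 0], 1]]'

```text
time: 17.15
tool_pos: [0.4539, -0.0254, 0.0903]
tcp_rot: [-2.991, -0.96, 0.0]
wrist_force: [0.6, -0.2, 0.5]
width: -0.001
```

Run:
```python
from h import *
s=status.read_state(); print(s['time'],s['tool_pos'],s['wrist_force'].round(2))
p,d=snap('wrist','w7'); c=camera_info('wrist'); np.savez('pics/w7c.npz',**c)
ys=np.array([.8192,.5736]); xs=np.array([.5736,-.8192]); O=np.array([.4858,.0472])
for n in('w6','w7'):
    c=np.load(f'pics/{n}c.npz'); z=np.load(f'pics/{n}.npz'); W=wcloud(c,z['d']); g=z['p'].mean(-1)
    q=np.stack([(W[...,:2]-O)@xs,(W[...,:2]-O)@ys],-1)
    m=(abs(W[...,2]-.1)<.003)&(g>180)&(q[...,1]<.045)&(q[...,1]>-.085)&(abs(q[...,0])<.06)
    s=q[m]; l=cv2.fitLine((s*1e3).astype(np.float32),cv2.DIST_HUBER,0,.01,.01).ravel(); print(n,len(s),l,'theta',np.arctan(-l[0]/l[1]),'x at 140',l[2]+l[0]/l[1]*(-68-l[3]),'at pin',l[2]+l[0]/l[1]*(72-l[3]))
```

```text
17.15 [ 0.45393035 -0.02537407  0.09026396] [ 0.58 -0.2   0.47]
w6 9404 [  0.22622482  -0.97407514  20.775078   -12.117688  ] theta 0.22820027 x at 140 33.75351 at pin 1.2391014
w7 9842 [  0.12515655  -0.992137    12.361567   -13.1269455 ] theta 0.12548563 x at 140 19.283718 at pin 1.6229334
```

move_arm --deltas '[[[0, 0, 0], [-0.005, 0.006, 0], 1], [[0, 0, 0], [-0.01, 0.011, 0], 1], [[0, 0, 0], [-0.01, 0.011, 0], 1]]'

```text
time: 17.58
tool_pos: [0.453, -0.0243, 0.0903]
tcp_rot: [-2.991, -0.96, 0.0]
wrist_force: [-0.2, -0.5, -0.6]
width: 0.002
```

move_arm --deltas '[[[0, 0, 0], [-0.005, 0.006, 0], 1], [[0, 0, 0], [-0.01, 0.011, 0], 1], [[0, 0, 0], [-0.01, 0.011, 0], 1]]'

```text
time: 17.95
tool_pos: [0.4523, -0.0235, 0.0904]
tcp_rot: [2.991, 0.96, 0.001]
wrist_force: [0.0, -2.2, -0.9]
width: -0.004
```

move_arm --deltas '[[[0, 0, 0], [-0.003, 0.004, 0], 1], [[0, 0, 0], [-0.006, 0.008, 0], 1], [[0, 0, 0], [-0.006, 0.008, 0], 1]]'

```text
time: 18.32
tool_pos: [0.452, -0.023, 0.0905]
tcp_rot: [2.99, 0.96, 0.001]
wrist_force: [2.7, -4.6, -2.4]
width: -0.004
```

move_arm --deltas '[[[0, 0, 0], [-0.003, 0.004, 0], 1], [[0, 0, 0], [-0.006, 0.008, 0], 1], [[0, 0, 0], [-0.006, 0.008, 0], 1]]'

```text
time: 18.7
tool_pos: [0.4515, -0.0223, 0.0906]
tcp_rot: [2.99, 0.96, 0.001]
wrist_force: [2.3, -5.0, -0.5]
width: 0.003
```

move_arm --deltas '[[[0, 0, 0], [-0.003, 0.004, 0], 1], [[0, 0, 0], [-0.006, 0.008, 0], 1], [[0, 0, 0], [-0.006, 0.008, 0], 1]]'

```text
time: 19.08
tool_pos: [0.4503, -0.021, 0.0904]
tcp_rot: [2.991, 0.96, -0.0]
wrist_force: [0.5, -3.6, 1.4]
width: -0.004
```

move_arm --deltas '[[[0, 0, 0], [-0.003, 0.004, 0], 1], [[0, 0, 0], [-0.006, 0.008, 0], 1], [[0, 0, 0], [-0.006, 0.008, 0], 1]]'

```text
time: 19.45
tool_pos: [0.4494, -0.0198, 0.0903]
tcp_rot: [-2.991, -0.959, 0.0]
wrist_force: [0.3, -2.8, 2.3]
width: -0.002
```

move_arm --deltas '[[[0, 0, 0], [-0.003, 0.004, 0], 1], [[0, 0, 0], [-0.006, 0.008, 0], 1], [[0, 0, 0], [-0.006, 0.008, 0], 1]]'

```text
time: 19.82
tool_pos: [0.4489, -0.019, 0.0902]
tcp_rot: [-2.991, -0.959, 0.0]
wrist_force: [0.2, -2.1, 1.5]
width: 0.003
```

move_arm --deltas '[[[0, 0, 0], [-0.003, 0.004, 0], 1], [[0, 0, 0], [-0.006, 0.008, 0], 1], [[0, 0, 0], [-0.006, 0.008, 0], 1]]'

```text
time: 20.2
tool_pos: [0.4483, -0.0181, 0.0902]
tcp_rot: [-2.991, -0.959, 0.0]
wrist_force: [-0.0, -0.9, 0.7]
width: -0.002
```

move_arm --deltas '[[[0, 0, 0], [-0.003, 0.004, 0], 1], [[0, 0, 0], [-0.006, 0.008, 0], 1], [[0, 0, 0], [-0.006, 0.008, 0], 1]]'

```text
time: 20.58
tool_pos: [0.4476, -0.0174, 0.0901]
tcp_rot: [-2.991, -0.959, 0.0]
wrist_force: [0.1, -0.1, -0.2]
width: 0.001
```

Snapped over, with no force now. Next I measure the bar's position and then advance gently to feel the stop.

move_arm --deltas '[[[0, 0, 0], [-0.003, 0.004, 0], 1], [[0, 0, 0], [-0.006, 0.008, 0], 1], [[0, 0, 0], [-0.006, 0.008, 0], 1]]'

```text
time: 20.95
tool_pos: [0.4473, -0.0169, 0.0903]
tcp_rot: [2.991, 0.96, 0.0]
wrist_force: [-0.5, -0.4, -0.3]
width: 0.002
```

move_arm --deltas '[[[0, 0, 0], [-0.003, 0.004, 0], 1], [[0, 0, 0], [-0.003, 0.004, 0], 1]]'

```text
time: 21.2
tool_pos: [0.4471, -0.0166, 0.0904]
tcp_rot: [2.991, 0.96, 0.001]
wrist_force: [1.0, -2.5, -0.5]
width: -0.001
```

move_arm --deltas '[[[0, 0, 0], [-0.003, 0.004, 0], 1], [[0, 0, 0], [-0.003, 0.004, 0], 1]]'

```text
time: 21.45
tool_pos: [0.4469, -0.0163, 0.0904]
tcp_rot: [2.991, 0.96, 0.001]
wrist_force: [2.0, -3.2, -1.2]
width: 0.002
```

```bash
cat > bar.py <<'E'
from h import *
import sys
def bar(n):
    s=status.read_state(); print(s['time'],s['tool_pos'],s['wrist_force'].round(2))
    p,d=snap('wrist',n); c=camera_info('wrist'); np.savez(f'pics/{n}c.npz',**c)
    ys=np.array([.8192,.5736]); xs=np.array([.5736,-.8192]); O=np.array([.4858,.0472])
    W=wcloud(c,d); g=p.mean(-1); q=np.stack([(W[...,:2]-O)@xs,(W[...,:2]-O)@ys],-1)
    m=(abs(W[...,2]-.1)<.004)&(g>180)&(q[...,1]<.045)&(q[...,1]>-.085)&(abs(q[...,0])<.06)
    s=q[m]; l=cv2.fitLine((s*1e3).astype(np.float32),cv2.DIST_HUBER,0,.01,.01).ravel(); print(n,len(s),'theta',np.arctan(-l[0]/l[1]),'x at 140',l[2]+l[0]/l[1]*(-68-l[3]),'at pin',l[2]+l[0]/l[1]*(72-l[3]))
    a=cv2.imread(f'pics/{n}.png'); cv2.imwrite(f'pics/z{n}.png',cv2.resize(a[60:400,120:480],None,fx=1.7,fy=1.7,interpolation=cv2.INTER_CUBIC))
bar(sys.argv[1])
E
python3 bar.py w8
```

```text
21.45 [ 0.44693685 -0.01633311  0.09040588] [ 1.99 -3.22 -1.23]
w8 10149 theta 0.039405424 x at 140 7.912093 at pin 2.3924766
```

move_arm --deltas '[[[0, 0, 0], [-0.003, 0.004, 0], 1], [[0, 0, 0], [-0.003, 0.004, 0], 1]]'

```text
time: 21.75
tool_pos: [0.4467, -0.0161, 0.0904]
tcp_rot: [2.99, 0.96, 0.001]
wrist_force: [3.2, -4.6, -1.3]
width: 0.003
```

move_arm --deltas '[[[0, 0, 0], [-0.003, 0.004, 0], 1], [[0, 0, 0], [-0.003, 0.004, 0], 1]]'

```text
time: 22.0
tool_pos: [0.4466, -0.0159, 0.0905]
tcp_rot: [2.99, 0.96, 0.001]
wrist_force: [2.2, -6.5, -2.3]
width: 0.001
```

move_arm --deltas '[[[0, 0, 0], [0.03, -0.04, 0], 1], [[0, 0, 0], [0.1, -0.14, 0], 1], [[0, 0, 0], [0.2, -0.28, 0], 1], [[0, 0, 0], [0.2, -0.28, 0.3], 1], [[0, 0, 0], [0.2, -0.28, 0.7], 1], [[0, 0, 0], [0.1, -0.14, 0.9], 1], [[0, 0, 0], [0.1, -0.14, 0.9], 1], [[0, 0, 0], [0.1, -0.14, 0.9], 1]]'

```text
time: 23.0
tool_pos: [0.4559, -0.0297, 0.1794]
tcp_rot: [-2.991, -0.96, 0.002]
wrist_force: [0.1, 0.1, 0.1]
width: -0.004
```

```bash
python3 bar.py w9
```

```text
23.0 [ 0.45586456 -0.02970336  0.17938162] [0.06 0.06 0.11]
w9 4344 theta 0.0480413 x at 140 8.225039 at pin 1.4940772
```

View pics/zw9.png

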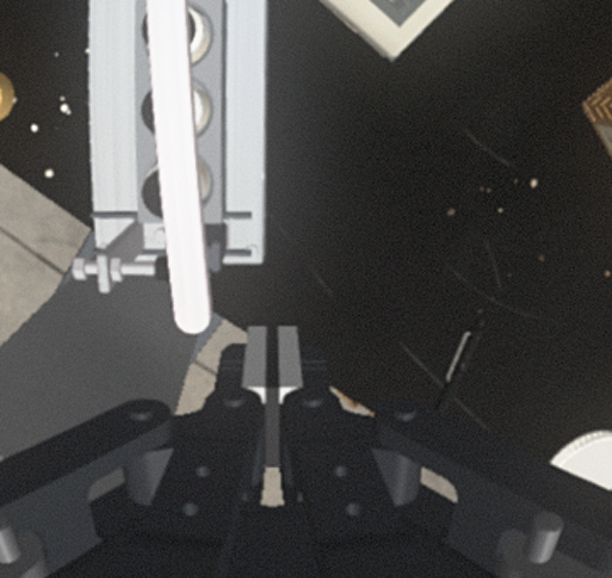

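The bar lies over all three caps, against the black rubber tip at (165,267), with the roller bracket (215,245) on its opening side. The arm is clear of everything.

Run:
```python
from h import *
p,_=snap('top','top1'); a=np.load('pics/top0.npz')['p']
d=np.abs(p.astype(int)-a).mean(-1)
for n,u,v in(('loose spot',155,206),('big',187,202),('brass',208,227),('tape',403,197),('rock',370,187)): print(n,d[v-9:v+10,u-9:u+10].mean().round(1))
print(order.finish_job())
```

```text
loose spot 21.5
big 7.0
brass 6.9
tape 5.6
rock 6.3
the job is handed in; nothing more can be done
None
```

The job is done and handed in at about 23 s of the 72 s allowed.

- **Vial:** The loose 27 mm vial stands in the empty pocket. I lowered it until the floor was felt, at a tool height of 62.4 mm against the 62 mm expected, with up to about 11 N down. Its cap then measured level with the two seated ones (84.7 mm against 84.4 and 84.5 mm).
- **Clamp bar:** The roller showed as a force hump of about 5.5 N that fell back to zero. The bar then met the rubber stop, where I pressed up to about 7 N, well under 20 N. After I backed off it stayed put, at about 0.05 rad. The last wrist picture shows it lying over the caps against the rubber tip.
- **Bystanders:** In the before-and-after top views, only the spot the vial left changed clearly. The big vial, brass weight, tape roll and rock showed similar low differences (6 to 7), which I took as image noise.

**Disagreements:** The top and wrist cameras differed by up to about 3 mm on the shaker's place. I went with the close wrist view. The fitted bar line missed the pin by about 1.5 mm, so the angle is good to roughly 0.01 rad. No check failed.

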